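Free the seized drain valve in the soil laboratory

ROBOT

A 7-joint arm with a two-finger parallel gripper is mounted at the origin on the work surface. World frame = base frame: x ahead of the robot, y to its left, z up, the work surface at z = 0. Lengths are in m, angles in degrees, forces in N, time in s.
With the tool pointing down it reaches from about 0.4 to 0.85 m from the base axis. Payload 4.5 kg.
Tool frame: the origin (TCP) lies at the very end of the fingers, on their centre line; the grasp point (between the pads) lies 19 mm behind it; z points along the fingers, y is the line along which they close (so a half turn about z gives the same grasp; the last joint's range is limited). The gripper opens to 88 mm and grips with 3 to 60 N. Pads are 18 mm wide; open, the fingers measure 123 mm over their backs; the gripper's body (75 mm by 187 mm) begins 45 mm behind the grasp point.
Start: joints at [-71.345, 39.483, -11.15, 89.685, 9.013, 51.709, -12.324], TCP at [0.18, 0.599, 0.239] pointing down, gripper open.
Joint ranges: [-172.22, 172.22], [-26.19, 119.32], [-84.43, 86.54], [7.71, 146.69], [-57.33, 237.33], [2.42, 119.75], [-152.13, 152.13]. Speed limits (degrees/s): [147.25, 147.25, 180, 180, 180, 180, 180].

INTERFACE

Orientations are given as [roll, pitch, yaw] about the fixed x, y, z axes, in that order (R = Rz(yaw) Ry(pitch) Rx(roll)).
In Python, from rig import robot gives the robot as it stands.
- The arm moves only by the tool step_arm, never from a script. Its argument "steps" is a list of rows, each a list of 7 numbers: the shift along the tool's x, y, z normalised to -1 to 1, where 1 is 0.3 m, then the turn, a rotation vector about the tool's x, y, z normalised to -1 to 1, where 1 is pi rad, then the closure, from -1 (fully open) to 1 (shut), so that 0 is half open. In form: [[dx, dy, dz, wx, wy, wz, grip], ...]. A call has 1 to 20 rows; each row is the pose to reach, as a shift and turn from the pose commanded when the call began, along the tool's axes at that moment, turning the shorter way round; what a row does not reach only later rows make up. A row lasts 1/10 s, in which the tool goes at most 50 mm and 8.59 degrees, less where a joint would pass 70% of its speed; a pose out of reach is approached as far as the arm can. A call with a number of a shift or a turn outside -1 to 1 is refused whole. A call with a gripper value outside its range is refused whole. The fingers move at their own pace and stop on an object; "grip_force" is the grip in N (left out, the last holds). Time passes only in rows, so rows that repeat a pose let the fingers close. It gives the time, the measured TCP pose, the force, the opening and the grip force at its end, in the units of the state.
- robot.read_state(): the state, without advancing time (a new reading comes with each control period).
- robot.snapshot(name): name is "scene" or "top" or "wrist"; returns the picture (480x640x3 uint8, red, green, blue); there is no depth.
- robot.camera_params(name): a dict with "fov_y" (degrees; the focal length in pixels is half the picture's height over the tangent of half this angle, whatever the lens; pixels are square), "cx", "cy" (the principal point, pixels), "view" (4x4, takes a point from world to camera coordinates); the wrist camera has in their place "T_tool_cam" (4x4, takes a point from camera to tool coordinates, whose origin is the TCP and whose axes are the flange's). Camera axes: x right, y down, z forward; pixel columns grow to the right and rows downward; lengths in m; the calibration is good to about 2 mm. The wrist camera is an equidistant fisheye: a pixel r from the principal point sees the ray r / f radians off the axis. A picture is of the moment at which its call begins: read the wrist's pose just before it. camera_params takes no time and is no camera call.
- robot.sign_off(): hands the job in; it is judged then, once.
Trained networks look in the newest picture that a camera, given by its name, has taken for a name from the list of things; names that differ only in an ending like _2 or _b are one class to them, and where a whole thing is asked for, a point or a joint stands for the part that bears it (a point fixed in the world has none). Each returns a list of dicts, best first, with "score" (0 to 1); they miss things now and then, are a little off and sometimes report something else, mostly with a low value. They report only what shows in the picture. A call takes as long as a camera call.
- robot.look_for(camera, query): "xy" ([column, row] in pixels, amid what is visible of it).
- robot.tip_of(camera, query): "xy" ([column, row] in pixels: a listed point, or the origin of a listed thing).
The state is a dict: "time": time; "joints": joint angles; "qd": joint speeds; "tau": joint torques, N m; "ee_pos": TCP position; "eef_rot": TCP orientation; "force": force on the tool from outside, world axes, zero at the start; "moment": the same for the moment, N m; "opening": finger opening in m; "grip_force": force on a finger pad.
Only numpy, scipy, OpenCV 4.12 (cv2) and the standard library are available. Lean on these libraries where they do the work, as an engineer would, in place of code of your own. Each camera call takes 0.05 s, during which the arm holds its last target. There are 200 camera calls.

TASK

The yellow-handled drain valve on the teal manifold has seized shut. Break it loose with a firm anticlockwise twist and turn it on until it is fully open, its white end at the green dot; then let go, and do not turn the red and blue valves beside it.

Things in the scene. Friction and masses are not known exactly. Their poses are not given: they have to be found in the camera images.
- drain_valve_grip (a point): On the yellow handle's vertical turning axis: an upright bar 62 mm long, 16 thick (pinch across this), 38 high, one end white. Point 14 mm below its top, about 103 mm above the table; x along the bar to the white end, z up; turns with it. Under the bar: 12 mm free round a 16 mm stem, then a 34 mm neck. Stands at any of 3 places 140 mm apart on a fixed teal block 120 x 460 x 40 mm.
- drain_valve (a joint): Angle of the yellow handle: 0 shut (white end at the flange's red dot), growing anticlockwise seen from above to a rigid stop at 1.3 rad (75 degrees, white end at the green dot), fully open. Starts at 0, seized: about 0.28 N m to start (pinch firmly, 30 N or more), easing to nothing by 0.18 rad, then it turns freely (0.03 N m). Stays where it is left.
- red_valve_end (a point): Middle of the white end face of the red valve's handle, 31 mm from its turning axis, 14 mm below the bar's top; x points out along the bar, z up. Same shape, range and sense as the yellow valve, but it turns freely (0.03 N m) and starts anywhere from 0.1 to 1.1 rad open. To be left as it is.
- blue_valve_end (a point): The same point of the blue valve, which is like the red one. To be left as it is.

How it is judged (in metres and radians):
On the way:
1. the yellow valve is broken loose (turned past 0.35 rad) (value of joint drain_valve above 0.35 rad).
At the end, for the whole second after the job is handed in: The yellow valve stands open at 1.1 rad or more (within 0.2 rad, 11 degrees, of its stop at 1.3 rad) and at rest (value of joint drain_valve above 1.1 rad and not (velocity of joint drain_valve above 0.05 rad/s) and velocity of joint drain_valve above -0.05 rad/s); the robot touches nothing.
It fails at once if the red valve is turned: the end of its handle shifts by more than 8 mm (15 degrees) (distance of red_valve_end from where it was at the start of the episode above 0.008 m).
It fails at once if the blue valve is turned: the end of its handle shifts by more than 8 mm (15 degrees) (distance of blue_valve_end from where it was at the start of the episode above 0.008 m).
It also fails if it takes over 35 s, if anything falls off the work surface, if the arm or the gripper's body presses on something with over 40 N, if the wrist force passes 120 N, or if a joint passes its speed limit or range.

## Working session

There is one attempt and no reset: what is moved stays moved. The work goes in short steps, Python scripts to look and compute and a tool call to move; the robot and the scene stay as the last step left them, time stands still between calls to the robot, and variables do not carry over. Pictures are saved under pics/ and viewed, at most 10 in all, crops included, and the job is handed in when it is done.

Besides the shell and the picture viewer there is one more tool, called after "Call:" by a JSON object that holds its "op" and its "data", one argument or row to a line. step_arm: Moves the arm, as the interface text tells. Its arguments: {"type":"object","properties":{"steps":{"type":"array","items":{"type":"array","items":{"type":"number","minimum":-1,"maximum":1}}},"grip_force":{"type":"number"}},"required":["steps"]}

```bash
mkdir -p pics; ls; python3 - <<'E'
from rig import robot
import cv2,numpy as np
ims=[]
s=robot.read_state();print(s)
for c in ("scene","top"):
    im=robot.snapshot(c);cv2.imwrite(f"pics/{c}0.png",im[:,:,::-1])
    for q in ("drain_valve_grip","red_valve_end","blue_valve_end"):
        print(c,q,robot.tip_of(c,q)[:3])
    p=robot.camera_params(c);print(p)
    np.savez(f"{c}.npz",**p)
E
```

```text
pics
{'time': 0.0, 'joints': array([-71.3442864 ,  39.53282913, -11.14458029,  89.74535518,
         9.01172858,  51.70921153, -12.32491563]), 'qd': array([ 0.1176507 ,  0.05503675, -0.03090245,  0.02430745,  0.00537389,
        0.07008561, -0.02668366]), 'tau': array([-3.63995769e-04, -5.27567232e+01, -1.26733795e+00, -1.53427809e+01,
       -5.27012267e-02,  6.58575082e-03,  1.73578628e-04]), 'ee_pos': array([0.17966296, 0.59795389, 0.23791153]), 'eef_rot': array([-1.79894613e+02,  7.17397410e-03,  1.63284439e+02]), 'force': array([-0.36112324, -0.08975777, -0.22737492]), 'moment': array([-0.01319677, -0.01925724, -0.01510523]), 'grip_force': 0.0, 'opening': 0.08800763742043473}
scene drain_valve_grip [{'xy': [332.4, 223.2], 'score': 0.84}]
scene red_valve_end [{'xy': [295.7, 279.9], 'score': 0.93}]
scene blue_valve_end [{'xy': [257.3, 342.2], 'score': 0.59}]
{'fov_y': 57.7112407257699, 'cx': 326.31483570118905, 'cy': 239.2633295761833, 'view': array([[ 0.8948742 ,  0.44581618, -0.02116821, -0.51594211],
       [ 0.27750262, -0.59291655, -0.755938  , -0.0109757 ],
       [-0.34956037,  0.67059518, -0.65430089,  0.97838395],
       [ 0.        ,  0.        ,  0.        ,  1.        ]])}
top drain_valve_grip [{'xy': [249.6, 274.3], 'score': 0.61}]
top red_valve_end [{'xy': [357.2, 265.3], 'score': 0.72}]
top blue_valve_end [{'xy': [433.7, 257.4], 'score': 0.7}]
{'fov_y': 52.95286972755464, 'cx': 309.46972223048607, 'cy': 249.10628941051314, 'view': array([[ 0.00430398, -0.99986673,  0.0157477 ,  0.04805306],
       [-0.99065312, -0.0064103 , -0.13625453,  0.56365686],
       [ 0.13633732, -0.01501407, -0.99054869,  0.77617279],
       [ 0.        ,  0.        ,  0.        ,  1.        ]])}
```

View pics/top0.png

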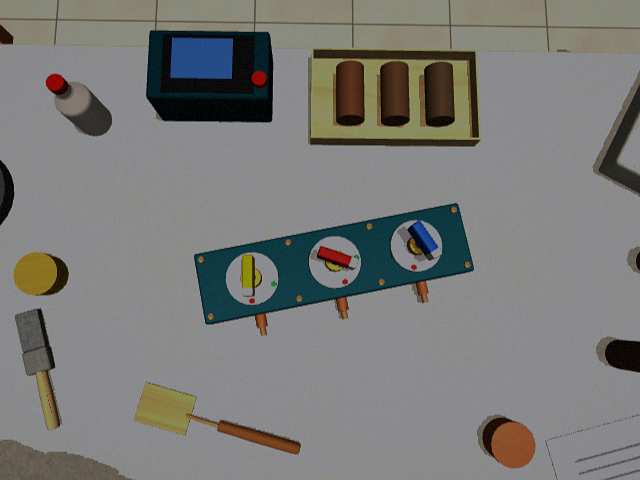

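View pics/scene0.png

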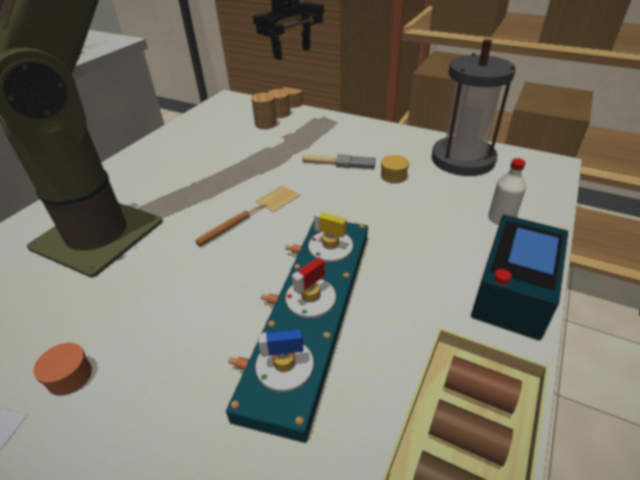

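```bash
cat > h.py <<'E'
import numpy as np
from scipy.optimize import least_squares
def P(c): return dict(np.load(f"{c}.npz"))
def proj(c,X):
    p=P(c);f=240/np.tan(np.radians(p['fov_y'])/2);q=p['view']@np.r_[X,1]
    return np.array([p['cx']+f*q[0]/q[2],p['cy']+f*q[1]/q[2]])
def atz(c,uv,z):
    p=P(c);f=240/np.tan(np.radians(p['fov_y'])/2);V=p['view']
    d=V[:3,:3].T@np.r_[(uv[0]-p['cx'])/f,(uv[1]-p['cy'])/f,1];o=-V[:3,:3].T@V[:3,3]
    return o+d*(z-o[2])/d[2]
def tri(a,b):
    r=least_squares(lambda X:np.r_[proj('scene',X)-a,proj('top',X)-b],[.5,0,.1]);return r.x,r.fun
E
python3 - <<'E'
from h import *
for a,b in (([332.4,223.2],[249.6,274.3]),([295.7,279.9],[357.2,265.3]),([257.3,342.2],[433.7,257.4])):
    print(tri(a,b),atz('scene',a,.103),atz('top',b,.103))
E
```

```text
(array([0.5164313 , 0.14535507, 0.10083375]), array([-1.4289284 ,  0.27026939, -0.62655067, -0.99977033])) [0.51974008 0.14482769 0.103     ] [0.51470671 0.14412001 0.103     ]
(array([ 0.53084262, -0.02017278,  0.10832183]), array([-1.47370334,  0.19450162, -0.80564542, -1.15343253])) [ 0.529955   -0.01446829  0.103     ] [ 0.52962056 -0.02201031  0.103     ]
(array([ 0.54128205, -0.14330818,  0.10070388]), array([ 1.24626338, -0.10321472,  0.82426461,  1.07709636])) [ 0.54093398 -0.14551025  0.103     ] [ 0.54268842 -0.14143453  0.103     ]
```

The top view shows the yellow valve on the left (250,275), red in the middle (335,258) and blue on the right (423,240). The yellow's white end is at (248,292), and its green dot is at (274,284). The networks agree with this. I'm moving to a hover above the yellow valve, turning so that joint 7 has room for the twist.

Call:
{"op": "step_arm", "data": {
  "steps": [
    [-0.1, -0.07, 0, 0, 0, 0.047, -1],
    [-0.2, -0.15, 0, 0, 0, 0.095, -1],
    [-0.3, -0.22, 0, 0, 0, 0.14, -1],
    [-0.4, -0.3, 0, 0, 0, 0.19, -1],
    [-0.5, -0.37, 0, 0, 0, 0.235, -1],
    [-0.6, -0.45, 0, 0, 0, 0.28, -1],
    [-0.7, -0.52, 0, 0, 0, 0.33, -1],
    [-0.8, -0.6, 0, 0, 0, 0.375, -1],
    [-0.9, -0.67, 0, 0, 0, 0.42, -1],
    [-1, -0.74, 0, 0, 0, 0.465, -1],
    [-1, -0.74, 0, 0, 0, 0.5, -1],
    [-1, -0.74, 0, 0, 0, 0.5, -1]
  ]
}}

```text
time: 1.6
ee_pos: [0.404, 0.2989, 0.2389]
eef_rot: [180.0, -0.0, 73.1]
force: [0.4, 0.1, -0.4]
opening: 0.088
grip_force: 0.0
```

```bash
python3 - <<'E'
from rig import robot
from scipy.spatial.transform import Rotation as R
import numpy as np
s=robot.read_state();print(s)
r=R.from_euler('xyz',s['eef_rot'],degrees=True)
print(r.inv().apply(np.array([.516,.145,.22])-s['ee_pos'])/.3)
print(robot.camera_params('wrist'))
E
```

```text
{'time': 1.6, 'joints': array([-49.86724892,  30.90866684,  12.70581924, 111.29311737,
       -10.33350152,  38.85564499, -47.71321397]), 'qd': array([-1.10127594, -0.05396265, -3.32673693, -0.24866384,  1.09912999,
        0.0309061 ,  4.07880214]), 'tau': array([  1.31221633, -41.87987208,   4.07809675, -12.19874114,
        -0.08755532,  -0.05590742,  -0.55617454]), 'ee_pos': array([0.40395391, 0.29887813, 0.23886134]), 'eef_rot': array([ 1.79966568e+02, -3.51744060e-03,  7.31266401e+01]), 'force': array([ 0.44905378,  0.06597924, -0.40069545]), 'moment': array([-0.01086913,  0.12654562,  0.06436839]), 'grip_force': 0.0, 'opening': 0.08804741043227786}
[-0.38244145  0.50625192  0.06314305]
{'fov_y': 65.70646984690485, 'cx': 316.60510241752536, 'cy': 244.9200182491516, 'T_tool_cam': array([[ 1.76300992e-03, -9.64360256e-01, -2.64586827e-01,
         6.78661388e-02],
       [ 9.99998205e-01,  1.88367559e-03, -2.02334775e-04,
        -1.82443509e-03],
       [ 6.93519362e-04, -2.64585995e-01,  9.64361846e-01,
        -1.45846627e-01],
       [ 0.00000000e+00,  0.00000000e+00,  0.00000000e+00,
         1.00000000e+00]])}
```

Call:
{"op": "step_arm", "data": {
  "steps": [
    [-0.04, 0.05, 0.01, 0, 0, 0.04, -1],
    [-0.09, 0.12, 0.02, 0, 0, 0.085, -1],
    [-0.13, 0.17, 0.02, 0, 0, 0.13, -1],
    [-0.18, 0.24, 0.03, 0, 0, 0.175, -1],
    [-0.23, 0.3, 0.04, 0, 0, 0.22, -1],
    [-0.28, 0.37, 0.05, 0, 0, 0.265, -1],
    [-0.32, 0.42, 0.05, 0, 0, 0.31, -1],
    [-0.36, 0.47, 0.06, 0, 0, 0.355, -1],
    [-0.38, 0.505, 0.06, 0, 0, 0.39, -1],
    [-0.38, 0.505, 0.06, 0, 0, 0.417, -1],
    [-0.38, 0.505, 0.06, 0, 0, 0.417, -1],
    [-0.38, 0.505, 0.06, 0, 0, 0.417, -1]
  ]
}}

```text
time: 2.8
ee_pos: [0.515, 0.1482, 0.2205]
eef_rot: [-180.0, 0.0, -1.5]
force: [-0.4, -0.4, 0.3]
opening: 0.088
grip_force: 0.0
```

```bash
cat >> h.py <<'E'
from scipy.spatial.transform import Rotation as Rot
def wray(p,s,uv):
    f=240/np.tan(np.radians(p['fov_y'])/2);d=np.array([uv[0]-p['cx'],uv[1]-p['cy']]);r=np.hypot(*d);t=r/f
    v=np.r_[d/r*np.sin(t),np.cos(t)];T=p['T_tool_cam'];R=Rot.from_euler('xyz',s['eef_rot'],degrees=True).as_matrix()
    return R@T[:3,3]+s['ee_pos'], R@T[:3,:3]@v
def watz(p,s,uv,z):
    o,d=wray(p,s,uv);return o+d*(z-o[2])/d[2]
E
python3 - <<'E'
from rig import robot
from h import *
import cv2
s=robot.read_state();print(s['joints'],s['ee_pos'],s['eef_rot'])
im=robot.snapshot('wrist');cv2.imwrite('pics/w1.png',im[:,:,::-1])
p=robot.camera_params('wrist')
print([(d,watz(p,s,d['xy'],.103)) for d in robot.tip_of('wrist','drain_valve_grip')])
np.savez('w1.npz',eef_rot=s['eef_rot'],ee_pos=s['ee_pos'],**p)
E
```

```text
[-39.99040194  38.02374505  32.37781641 107.58906243 -29.10303676
  42.83182909 -82.68027957] [0.51504385 0.14824492 0.22047028] [-1.79961731e+02  4.61192801e-02 -1.45074741e+00]
[({'xy': [322.1, 244.8], 'score': 0.97}, array([0.50861688, 0.14487375, 0.103     ]))]
```

View pics/w1.png

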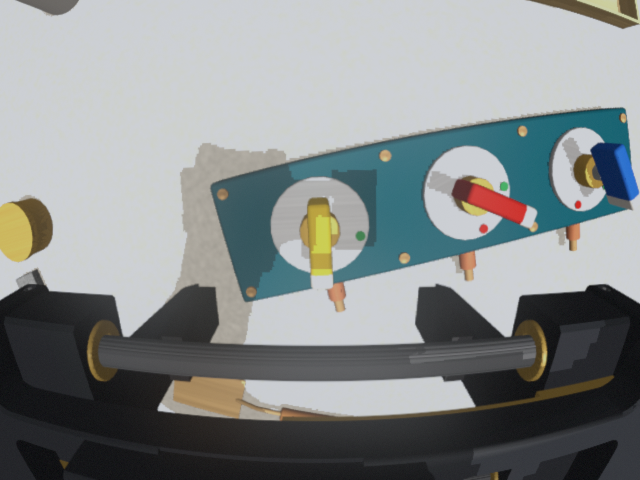

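The wrist view shows the yellow bar from (319,199) to its white end at (322,288). The flange is centred near (319,225) and the green dot is at (361,236). The red dot is hidden under the white end. Next I'm refining the axis position and bar angle.

```bash
python3 - <<'E'
from h import *
import cv2
w=dict(np.load('w1.npz'));s=w
im=cv2.imread('pics/w1.png');hsv=cv2.cvtColor(im,cv2.COLOR_BGR2HSV)
roi=im[165:310,250:390];cv2.imwrite('pics/w1c.png',cv2.resize(roi,None,fx=4,fy=4,interpolation=cv2.INTER_NEAREST))
teal=((hsv[...,0]>80)&(hsv[...,0]<100)&(hsv[...,1]>120))
for z in (.04,.045,.05): print('flange c',z,watz(w,s,[319.5,225],z))
# flange edges -> world
pts=[(271,225),(369,226),(319,177.5),(320,273)]
for q in pts: print(watz(w,s,q,.045))
for n,q,z in (('green',(361,236),.045),('far',(319,199),.117),('near',(321.5,277),.117)): print(n,watz(w,s,q,z))
# top-cam flange centre
for z in (.04,.045,.05): print('top',atz('top',[252,279],z))
E
```

```text
flange c 0.04 [0.50973902 0.14633645 0.04      ]
flange c 0.045 [0.51083468 0.14634642 0.045     ]
flange c 0.05 [0.51193035 0.14635638 0.05      ]
[0.51193301 0.18943553 0.045     ]
[0.5090115  0.10226496 0.045     ]
[0.55291604 0.1458487  0.045     ]
[0.46582691 0.14685209 0.045     ]
green [0.49997535 0.10941284 0.045     ]
far [0.54464364 0.14643249 0.117     ]
near [0.48862577 0.14587341 0.117     ]
top [0.51216339 0.14681743 0.04      ]
top [0.51179189 0.1462987  0.045     ]
top [0.51142038 0.14577996 0.05      ]
```

View pics/w1c.png

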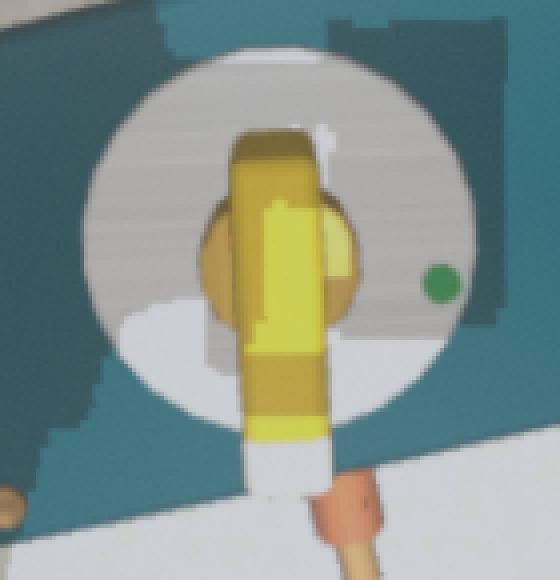

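The crop shows the bar's top face from about (318.9,204.5) to (321.8,288), with the white end facing the robot.

```bash
python3 - <<'E'
from h import *
w=dict(np.load('w1.npz'))
a=watz(w,w,(318.9,204),.117);b=watz(w,w,(321.8,288),.117);print(a,b,(a+b)/2,np.linalg.norm(a-b),np.degrees(np.arctan2(*(b-a)[[1,0]])))
R=Rot.from_euler('xyz',w['eef_rot'],degrees=True)
for X in ([.511,.1455,.112],[.511,.1455,.083]): print(R.inv().apply(np.array(X)-w['ee_pos'])/.3)
g=watz(w,w,(361,236),.043);print(np.degrees(np.arctan2(g[1]-.146,g[0]-.511)))
E
```

```text
[0.54121341 0.14657693 0.117     ] [0.48013095 0.14581994 0.117     ] [0.51067218 0.14619844 0.117     ] 0.0610871485989584 -179.28997643563847
[-0.01295248  0.00972957  0.36157173]
[-0.01287467  0.00979413  0.45823834]
-107.38794681239172
```

Call:
{"op": "step_arm", "data": {
  "steps": [
    [-0.013, 0.008, 0, 0, 0, -0.012, -1],
    [-0.013, 0.008, 0.08, 0, 0, -0.012, -1],
    [-0.013, 0.008, 0.16, 0, 0, -0.012, -1],
    [-0.013, 0.008, 0.24, 0, 0, -0.012, -1],
    [-0.013, 0.008, 0.32, 0, 0, -0.012, -1],
    [-0.013, 0.008, 0.38, 0, 0, -0.012, -1],
    [-0.013, 0.008, 0.42, 0, 0, -0.012, -1],
    [-0.013, 0.008, 0.455, 0, 0, -0.012, -1],
    [-0.013, 0.008, 0.455, 0, 0, -0.012, -1],
    [-0.013, 0.008, 0.455, 0, 0, -0.012, -1]
  ],
  "grip_force": 10
}}

```text
time: 3.9
ee_pos: [0.5119, 0.1447, 0.0846]
eef_rot: [-180.0, -0.0, 0.4]
force: [-0.8, -0.1, 0.3]
opening: 0.0882
grip_force: 0.0
```

Call:
{"op": "step_arm", "data": {
  "steps": [
    [0, 0, 0, 0, 0, 0, 0],
    [0, 0, 0, 0, 0, 0, 0.4],
    [0, 0, 0, 0, 0, 0, 1],
    [0, 0, 0, 0, 0, 0, 1],
    [0, 0, 0, 0, 0, 0, 1],
    [0, 0, 0, 0, 0, 0, 1],
    [0, 0, 0, 0, 0, 0, 1],
    [0, 0, 0, 0, 0, 0, 1],
    [0, 0, 0, 0, 0, 0, 1],
    [0, 0, 0, 0, 0, 0, 1]
  ],
  "grip_force": 10
}}

```text
time: 4.9
ee_pos: [0.5116, 0.146, 0.0842]
eef_rot: [-179.9, 0.0, 0.5]
force: [0.0, 3.6, 0.7]
opening: 0.0159
grip_force: 10.0
```

```bash
python3 - <<'E'
from rig import robot
import cv2
s=robot.read_state();print(s)
cv2.imwrite('pics/w2.png',robot.snapshot('wrist')[:,:,::-1])
E
```

```text
{'time': 4.9, 'joints': array([-32.23744716,  48.75177579,  19.49418205, 113.5435478 ,
       -38.20335886,  24.09474978, -72.94126876]), 'qd': array([-0.01718909, -0.01660727,  0.03473661,  0.05563141,  0.14736741,
        0.05043462,  0.10295855]), 'tau': array([  1.73231956, -48.66601825,   7.54887432,  -5.61017498,
         0.24710102,  -0.32675221,  -0.11857491]), 'ee_pos': array([0.51155937, 0.14600181, 0.08420777]), 'eef_rot': array([-1.79904067e+02,  7.85880225e-03,  4.69215761e-01]), 'force': array([0.01206613, 3.56762134, 0.67352028]), 'moment': array([0.53560707, 0.15674921, 0.12939495]), 'grip_force': 10.000164363300428, 'opening': 0.01589401223753287}
```

View pics/w2.png

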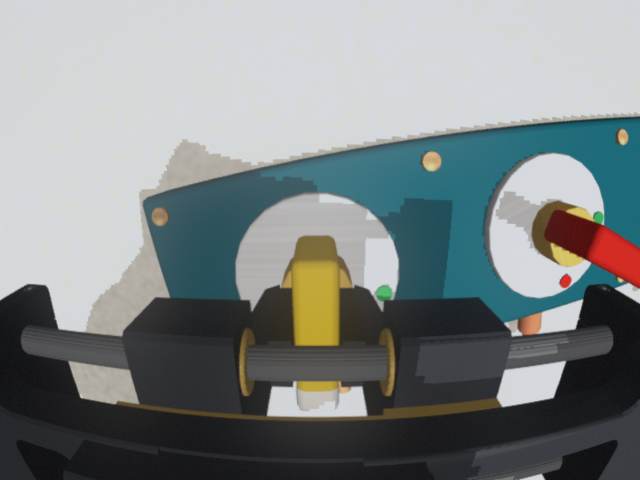

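The bar is held between the pads, with the opening reading 15.9 mm and the white end at (318,395). Now I'm gripping firmly and breaking it loose.

Call:
{"op": "step_arm", "data": {
  "steps": [
    [0, 0, 0, 0, 0, 0, 1],
    [0, 0, 0, 0, 0, 0, 1],
    [0, 0, 0, 0, 0, 0, 1],
    [0, 0, 0, 0, 0, -0.02, 1],
    [0, 0, 0, 0, 0, -0.04, 1],
    [0, 0, 0, 0, 0, -0.06, 1],
    [0, 0, 0, 0, 0, -0.08, 1],
    [0, 0, 0, 0, 0, -0.1, 1],
    [0, 0, 0, 0, 0, -0.12, 1],
    [0, 0, 0, 0, 0, -0.14, 1],
    [0, 0, 0, 0, 0, -0.16, 1],
    [0, 0, 0, 0, 0, -0.18, 1],
    [0, 0, 0, 0, 0, -0.2, 1],
    [0, 0, 0, 0, 0, -0.2, 1]
  ],
  "grip_force": 45
}}

```text
time: 6.35
ee_pos: [0.5117, 0.1455, 0.0842]
eef_rot: [-180.0, -0.1, 36.5]
force: [-0.6, 6.3, -0.1]
opening: 0.0157
grip_force: 45.0
```

```bash
python3 - <<'E'
from rig import robot
import cv2
s=robot.read_state();print(s)
cv2.imwrite('pics/w3.png',robot.snapshot('wrist')[:,:,::-1])
E
```

```text
{'time': 6.35, 'joints': array([-27.52154766,  47.50636717,  11.3402948 , 113.32634541,
       -23.66817443,  21.33281918, -51.14090167]), 'qd': array([-2.39425471e-01,  9.83338848e-04,  5.77289770e-01,  9.57043796e-02,
       -8.87874117e-01,  1.09505572e-01, -1.36636206e+00]), 'tau': array([  2.67300904, -49.01460886,   6.49329722,  -5.53358674,
         0.64264426,  -0.11612238,   0.18308002]), 'ee_pos': array([0.51171202, 0.14548551, 0.08419532]), 'eef_rot': array([-1.79955659e+02, -6.34679215e-02,  3.64635881e+01]), 'force': array([-0.55877936,  6.30371209, -0.10168501]), 'moment': array([1.00234719, 0.16025585, 0.04276707]), 'grip_force': 44.999229703098536, 'opening': 0.01569244628094638}
```

View pics/w3.png

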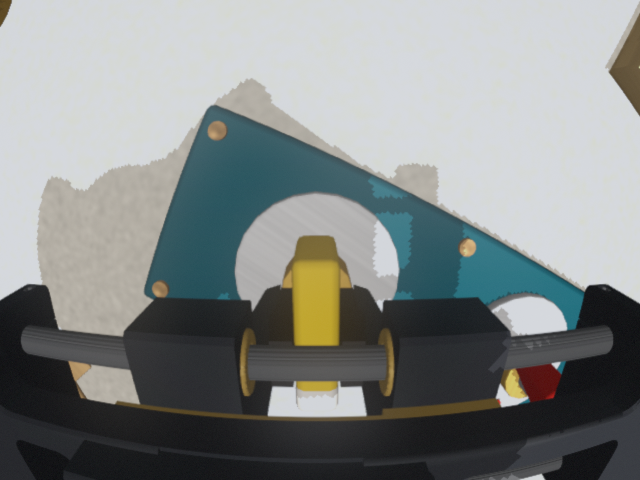

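The bar turned with the gripper and is still square between the pads, so the valve is loose at about 0.63 rad. I'm continuing towards the stop.

Call:
{"op": "step_arm", "data": {
  "steps": [
    [0, 0, 0, 0, 0, -0.025, 1],
    [0, 0, 0, 0, 0, -0.05, 1],
    [0, 0, 0, 0, 0, -0.075, 1],
    [0, 0, 0, 0, 0, -0.1, 1],
    [0, 0, 0, 0, 0, -0.125, 1],
    [0, 0, 0, 0, 0, -0.15, 1],
    [0, 0, 0, 0, 0, -0.17, 1],
    [0, 0, 0, 0, 0, -0.185, 1],
    [0, 0, 0, 0, 0, -0.2, 1],
    [0, 0, 0, 0, 0, -0.2, 1],
    [0, 0, 0, 0, 0, -0.2, 1]
  ]
}}

```text
time: 7.5
ee_pos: [0.5121, 0.1452, 0.0842]
eef_rot: [179.9, -0.1, 72.4]
force: [0.7, 5.1, -1.8]
opening: 0.016
grip_force: 45.0
```

```bash
python3 - <<'E'
from rig import robot
import cv2
s=robot.read_state();print(s['eef_rot'],s['ee_pos'],s['force'],s['moment'])
E
```

```text
[ 1.79949145e+02 -7.14507383e-02  7.24294440e+01] [0.51207946 0.14523298 0.08418621] [ 0.73137386  5.06385522 -1.75454955] [ 0.99795725 -0.06236161  0.06442962]
```

Call:
{"op": "step_arm", "data": {
  "steps": [
    [0, 0, 0, 0, 0, 0, 0.3],
    [0, 0, 0, 0, 0, 0, 0],
    [0, 0, 0, 0, 0, 0, 0],
    [0, 0, 0, 0, 0, 0, 0],
    [0, 0, 0, 0, 0, 0, 0],
    [0, 0, -0.04, 0, 0, 0, 0],
    [0, 0, -0.1, 0, 0, 0, 0],
    [0, 0, -0.2, 0, 0, 0, 0],
    [0, 0, -0.3, 0, 0, 0, 0],
    [0, 0, -0.4, 0, 0, 0, 0],
    [0, 0, -0.5, 0, 0, 0, 0],
    [0, 0, -0.5, 0, 0, 0, 0],
    [0, 0, -0.5, 0, 0, 0, 0]
  ],
  "grip_force": 5
}}

```text
time: 8.8
ee_pos: [0.5116, 0.1447, 0.2351]
eef_rot: [179.9, -0.1, 72.4]
force: [-0.2, -0.3, -0.0]
opening: 0.044
grip_force: 0.0
```

```bash
python3 - <<'E'
from rig import robot
import cv2
s=robot.read_state();print(s)
cv2.imwrite('pics/w4.png',robot.snapshot('wrist')[:,:,::-1])
E
```

```text
{'time': 8.8, 'joints': array([-25.52432868,  32.84689085,   7.67399612, 106.75156896,
        -6.38614706,  40.71733106, -31.84179226]), 'qd': array([ 0.14769795,  1.9754277 , -0.516097  ,  1.49405857, -0.0430738 ,
       -0.41062399, -0.07255129]), 'tau': array([ 4.80424741e-02, -4.59511006e+01,  2.55554236e+00, -1.35092193e+01,
       -2.99157773e-02, -3.63532221e-02, -5.81020213e-03]), 'ee_pos': array([0.51163494, 0.14466922, 0.23514829]), 'eef_rot': array([ 1.79928488e+02, -6.24430968e-02,  7.23821853e+01]), 'force': array([-0.15474084, -0.27521958, -0.04551122]), 'moment': array([-0.06469638,  0.14264998, -0.00665721]), 'grip_force': 0.0, 'opening': 0.04399905158570456}
```

View pics/w4.png

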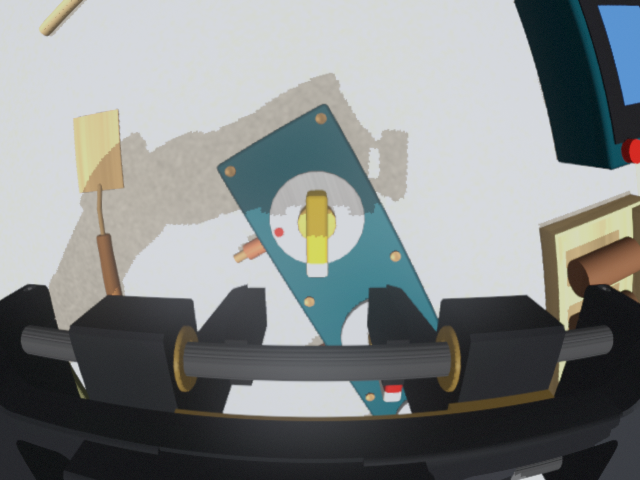

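The yellow bar, at (317,232), lines up with the tool at yaw 72°, so it is about 1.25 rad open. Its white end at (317,268) covers the green dot, the red dot at (279,232) is clear, and the gripper is well above the valve and empty. I'm handing the job in.

```bash
python3 -c "
from rig import robot
print(robot.sign_off())"
```

```text
the job is handed in; nothing more can be done
None
```

The yellow drain valve was broken loose, turned about 72° (1.25 rad) to its green dot and let go; I saw no contact with the red or blue valves, and the job is handed in, though the sign-off returned no verdict.

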